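Damp check inside the stoneware pot

TASK

Check the stoneware pot for damp: lift its lid off by the knob and set it right way up on the round cork mat, let go of it, then take the yellow damp meter out of its socket in the peg board. Hold the meter upright, point down, with its sprung steel tip on the blue dot inside the pot, pressing lightly so that the tip is pushed about half way in and not to its stop, and finish while still holding it there. Do not drop the lid, and do not shove the pot, the bowl or the bottle opener about.

Things in the scene. Friction and masses are not known exactly. Their poses are not given: they have to be found in the camera images.
- dot (a point): Centre of the dark blue dot, 24 mm across, on the flat inner floor of the beige stoneware pot, 8 mm above the pot's underside and 22 mm off the pot's axis along this point's own +x (z up). Hidden by the lid at first.
- pot: Beige stoneware pot, loose on the table, about 0.9 kg: 132 mm outside diameter, 75 mm tall, mouth 116 mm across inside, wall 8 mm. Origin at the centre of its underside, z up, +x towards the dot.
- lid_knob (a point): Middle (half-way up) of the dark wooden knob of the pot's lid: an upright cylinder, 28 mm across and 36 mm tall, on the lid's axis; z up when the lid is right way up. The disc's top face is 18 mm below this point, the plug's underside 31 mm below it.
- lid: The loose lid, about 0.3 kg: a beige disc, 132 mm across, 7 mm thick, with a plug 102 mm across and 6 mm deep below it that sits loosely in the pot's mouth. Origin at the centre of the plug's underside, z up; 69 mm above the table when on the pot.
- mat_top (a point): Centre of the upper face of the round cork mat, 170 mm across and 4 mm thick, fixed on the table: the place for the lid. With the lid on it the middle of the knob is 35 mm above the table.
- meter_grip (a point): Point on the axis of the pen-shaped damp meter where its black rubber band is gripped, 125 mm above the foot of its barrel and 25 mm below its top; z points up the barrel, away from the tip. At the start it stands upright, tip down, in its socket, this point 149 mm above the table.
- meter: The damp meter, about 0.1 kg: a plain yellow cylinder, 24 mm across and 150 mm long. Origin at the centre of the barrel's foot, z up the barrel. A steel tip, 10 mm across, sticks 16 mm out of the foot. At the start the foot is 24 mm above the table, 20 mm deep in a round hole 28 mm wide; lift straight up by 40 mm or more to clear it.
- tip (a joint): How far the sprung tip is pushed into the barrel, in m: 0 fully out, 0.014 at its stop. Straight spring: about 0.6 N to start, 2.7 N at 0.007, 4.8 N at the stop.
- tip_end (a point): Centre of the flat end of the steel tip; it moves with the tip, 16 mm below the barrel's foot when the tip is fully out.
- board: Birch peg board organiser, fixed, 220 mm long along its own y, 100 mm deep; origin under its centre, z up, front along -x. The upright board (125 mm tall, y = -0.045 to 0.11, x = 0.034 in its frame) carries a black glasses case and a key ring in front. The meter's socket block, 60 x 60 x 44 mm, is at x = 0, y = -0.085.
- bowl: White porcelain bowl, 110 mm across, 45 mm tall, loose; origin at the centre of its underside. Leave alone.
- opener: Chrome bottle opener, 112 mm long along its own y, 12 mm thick, loose, lying flat; origin under its middle. Leave alone.
Mind the look-alikes: they are no part of the job. Of the things like the meter, leave any that is green; of the rest the larger one is meant. Leave any orange or red look-alike of the lid alone.

How it is judged:
On the way, in this order (a step that is already met when the one before it is completed fails the run):
1. the lid rests right way up on the cork mat, let go (horizontal distance between lid_knob and mat_top below 0.04 m and height (world z) of lid_knob below 0.039 m and angle between lid_knob's own z axis and vertical below 0.08 rad and contact force between lid and the fingers below 0.1 N and linear speed of lid below 0.02 m/s), for 0.2 s.
2. the meter, held in the gripper, is lifted out of its socket (contact force between meter and the fingers above 1 N and height (world z) of tip_end above 0.06 m), for 0.1 s.
At the end, for the whole second after the job is handed in: Meter still gripped, upright within 0.13 rad, tip end within 12 mm of the dot centre, pressing 0.8 to 6 N, tip in by 2 to 12.5 mm. Lid flat on the mat within 40 mm of its centre, untouched. Pot upright; dot, bowl, opener within 30 mm of their start (horizontal distance between lid_knob and mat_top below 0.04 m and height (world z) of lid_knob below 0.039 m and angle between lid_knob's own z axis and vertical below 0.08 rad and contact force between lid and the fingers below 0.1 N and contact force between meter and the fingers above 1 N and angle between meter_grip's own z axis and vertical below 0.13 rad and distance between tip_end and dot below 0.012 m and contact force between meter and pot between 0.8 and 6 N and value of joint tip between 0.002 and 0.0125 m and linear speed of meter below 0.03 m/s and angle between dot's own z axis and vertical below 0.05 rad and distance of each of dot, bowl, opener from where it was at the start of the episode below 0.03 m); the arm keeps its last pose, push and grip.
It fails at once if the lid is dropped (falls free faster than 0.6 m/s) (contact force between lid and the fingers below 0.05 N and linear speed of lid above 0.6 m/s).
It fails at once if the meter is jabbed into the pot with more than 15 N (contact force between meter and pot above 15 N).
It fails at once if the pot is shoved by 50 mm or tipped (distance of dot from where it was at the start of the episode above 0.05 m or angle between dot's own z axis and vertical above 0.35 rad).
It fails at once if the bowl or the opener is shoved by 50 mm (distance of any of bowl, opener from where it was at the start of the episode above 0.05 m).
It also fails if it takes over 66 s, if anything falls off the work surface, if the arm or the gripper's body presses on something with over 40 N, if the wrist force passes 120 N, or if a joint passes its speed limit or range.

ROBOT

A 7-joint arm with a two-finger parallel gripper is mounted at the origin on the work surface. World frame = base frame: x ahead of the robot, y to its left, z up, the work surface at z = 0. Lengths are in m, angles in rad, forces in N, time in s.
With the tool pointing down it reaches from about 0.4 to 0.85 m from the base axis. Payload 10.4 kg.
Tool frame: the origin (TCP) lies midway between the tips of the shut fingers; the grasp point (between the pads) lies 19 mm behind it (manip.pinch_z is the distance from the TCP to the grasp point, in m); y points along the fingers, x is the direction in which the jaws open and shut, and the axes are right-handed (so a half turn about y gives the same grasp; the last joint's range is limited). The gripper opens to 85 mm and grips with 20 to 120 N. Pads are 22 mm wide; open, the fingers measure 114 mm over their backs; the gripper's body (76 mm by 85 mm) begins 54 mm behind the grasp point. The pads swing forward as they close: fully open they stand 13 mm farther back than shut.
Start: joints at [-1.275, 0.332, -0.065, 1.46, 0.022, 1.35, -0.088], TCP at [0.196, 0.594, 0.231] pointing down, gripper open.
Joint ranges: [-2.6, 2.6], [-0.5, 2.12], [-1.47, 1.34], [0.16, 2.42], [-1.27, 4.41], [0.06, 2.06], [-2.6, 2.6]. Speed limits (rad/s): [2.22, 2.22, 2.79, 2.79, 3.14, 3.14, 3.14].

INTERFACE

Orientations are given as a unit quaternion [x, y, z, w].
In Python, from workcell import manip gives the robot as it stands.
- The arm moves only by the shell command python3 -m pendant 'ROWS' [OPENING] [FORCE]. ROWS is a JSON object of lists of equal length, an entry for each row: "offset": the shift along the tool's x, y, z scaled (see below), a list of three; "turn": the turn, a rotation vector about the tool's x, y, z scaled (see below), a list of three. A call has 1 to 12 rows; each row is the pose to reach, as a shift and turn from the pose measured when the call began, along the tool's axes at that moment; what a row does not reach only later rows make up. The controller multiplies each number of a shift by 200 mm and each number of a turn by 45 degrees. A row lasts 1/8 s, in which the tool goes at most 62.5 mm and 10.7 degrees, less where a joint would pass 70% of its speed; a pose out of reach is approached as far as the arm can. A call with a number of a shift or a turn outside -1 to 1 is refused whole. A call with a gripper value outside its range is refused whole. OPENING is the opening in per cent of the stroke, from 0 (shut) to 100 (fully open), set as the call begins (- or left out, the last holds). The fingers move at their own pace and stop on an object; FORCE is the grip in N (left out, the last holds). Time passes only in rows, so rows that repeat a pose let the fingers close. It gives the time, the measured TCP pose, the force and the opening at its end, in the units of the state.
- manip.get_obs(): the state, without advancing time (a new reading comes with each control period).
- manip.camera(name): name is "scene" or "top" or "wrist"; returns (picture, depth): 480x640x3 uint8, red, green, blue; 480x640 float32, m along the optical axis (not along the pixel's ray), 0 where there is no reading.
- manip.camera_model(name): a dict with "intrinsics" (3x3 intrinsics, pixels), "R" (3x3) and "t" (3): a world point X has camera coordinates R X + t; the wrist camera has in their place "tool_from_camera" (4x4, takes a point from camera to tool coordinates, whose origin is the TCP and whose axes are the tool frame's). Camera axes: x right, y down, z forward; pixel columns grow to the right and rows downward; lengths in m; the calibration is good to about 2 mm. The wrist camera is an equidistant fisheye: a pixel r from the principal point sees the ray r / f radians off the axis. A picture is of the moment at which its call begins: read the wrist's pose just before it. camera_model takes no time and is no camera call.
- manip.hand_in(): hands the job in, once; it reports no verdict.
The state is a dict: "clock": time; "joint_pos": joint angles; "joint_velocities": joint speeds; "tau": joint torques, N m; "position": TCP position; "ee_rot": TCP orientation; "ft_force": force on the tool from outside, world axes, zero at the start; "torque": the same for the moment, N m; "grip_width": opening from 0.0 (shut) to 1.0 (fully open).
Only numpy, scipy, OpenCV 4.12 (cv2) and the standard library are available. Lean on these libraries where they do the work, as an engineer would, in place of code of your own. Each camera call takes 0.05 s, during which the arm holds its last target. There are 200 camera calls.

## Working session

There is one attempt and no reset: what is moved stays moved. The work goes in short steps, Python scripts to look and compute and a shell command to move; the robot and the scene stay as the last step left them, time stands still between calls to the robot, and variables do not carry over. Pictures are saved under pics/ and viewed, about 8 in all and at most 12, crops included, and the job is handed in when it is done.

```bash
mkdir -p pics; ls; python3 - <<'E'
from workcell import manip
import cv2,numpy as np
for n in("scene","top"):
    p,d=manip.camera(n); cv2.imwrite(f"pics/{n}0.png",p[...,::-1]); np.savez(f"{n}0.npz",p=p,d=d)
    m=manip.camera_model(n); print(n,m)
print(manip.camera_model("wrist"), manip.pinch_z)
print(manip.get_obs())
E
```

```text
pics
scene {'intrinsics': array([[470.84115612,   0.        , 312.83388192],
       [  0.        , 470.84115612, 236.42257796],
       [  0.        ,   0.        ,   1.        ]]), 'R': array([[-0.5087097 ,  0.86088318, -0.00972553],
       [ 0.60641382,  0.35027528, -0.71384137],
       [-0.61112742, -0.36903573, -0.70023989]]), 't': array([ 0.34559268, -0.22091291,  1.27307981])}
top {'intrinsics': array([[465.05424918,   0.        , 316.83308862],
       [  0.        , 465.05424918, 243.89712518],
       [  0.        ,   0.        ,   1.        ]]), 'R': array([[ 2.86300752e-02, -9.99579013e-01,  4.70273483e-03],
       [-9.84189921e-01, -2.90113264e-02, -1.74724191e-01],
       [ 1.74787067e-01,  3.73982510e-04, -9.84606186e-01]]), 't': array([-0.07679149,  0.55515486,  1.12906773])}
{'intrinsics': array([[371.64829954,   0.        , 318.81687458],
       [  0.        , 371.64829954, 242.52562811],
       [  0.        ,   0.        ,   1.        ]]), 'tool_from_camera': array([[ 9.99999413e-01, -1.05242343e-03, -2.57540114e-04,
        -7.12613111e-04],
       [-2.85165642e-05, -
[... 249 characters left out ...]
.1, 'joint_pos': array([-1.27460726,  0.33283081, -0.06471502,  1.46086081,  0.02159855,
        1.3498597 , -0.08852951]), 'joint_velocities': array([ 6.46080164e-04, -1.39575550e-03,  5.44576568e-04, -1.21679924e-03,
       -1.09632044e-03, -9.66125139e-05,  2.45694930e-04]), 'tau': array([ 1.92787244e-03, -6.26738548e+01,  4.95428732e-02, -3.92431247e+01,
        1.63688406e-02,  6.95303577e-03, -8.61672504e-06]), 'position': array([0.19577654, 0.59320332, 0.23058003]), 'ee_rot': array([ 0.5732966 ,  0.41395096, -0.41465409, -0.57274567]), 'ft_force': array([ 0.88110016, -0.52030404,  0.40499025]), 'torque': array([ 0.01251757, -0.02770521,  0.00687146]), 'grip_width': 1.0024114054662945}
```

View pics/top0.png

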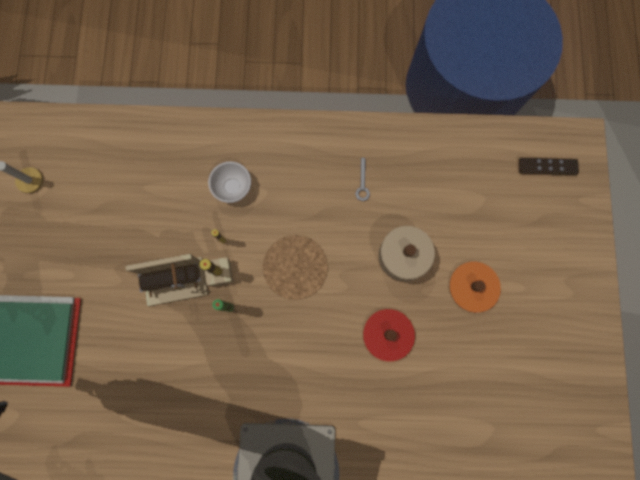

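View pics/scene0.png

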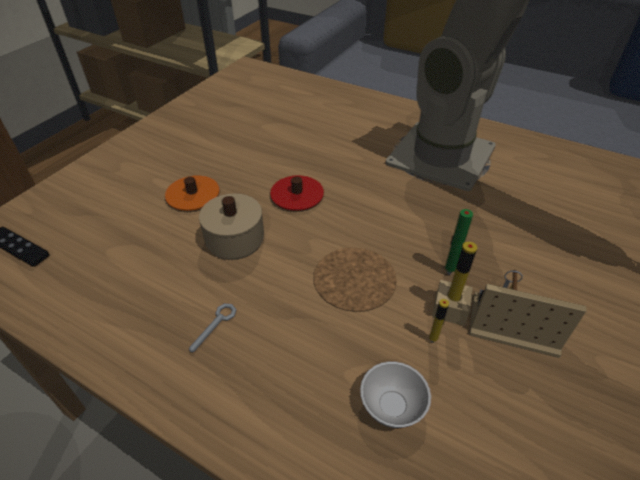

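```bash
python3 - <<'E'
from scipy.spatial.transform import Rotation as R
print(R.from_quat([ 0.5732966 ,  0.41395096, -0.41465409, -0.57274567]).as_matrix().round(3))
E
```

```text
[[ 0.313 -0.    -0.95 ]
 [ 0.95  -0.001  0.313]
 [-0.001 -1.    -0.   ]]
```

Top view: beige lidded pot at (408,253), with red (389,334) and orange (475,287) lid look-alikes. Pen-like things are the large yellow one in the socket (206,265), a smaller yellow one (215,233) and a green one (220,305). The large yellow one in the socket block fits. I'll measure and confirm with one crop.

```bash
cat > h.py <<'E'
import numpy as np,cv2
from workcell import manip
def cloud(n,f):
    z=np.load(f); p,d=z['p'],z['d']; m=manip.camera_model(n); K=m['intrinsics']
    v,u=np.mgrid[:480,:640]
    c=np.stack([(u-K[0,2])/K[0,0]*d,(v-K[1,2])/K[1,1]*d,d],-1)
    return p,(c-m['t'])@m['R'], d>0
E
python3 - <<'E'
from h import *
p,X,ok=cloud('top','top0.npz')
def sel(name,u0,u1,v0,v1,zl,zh,extra=None):
    m=np.zeros(ok.shape,bool); m[v0:v1,u0:u1]=1
    m&=ok&(X[...,2]>zl)&(X[...,2]<zh)
    if extra is not None: m&=extra
    q=X[m]; mn,mx=q.min(0),q.max(0)
    c=q[:,:2].astype(np.float32); (cc,r)=cv2.minEnclosingCircle(c)
    print(name,len(q),'mean',q.mean(0).round(4),'circ',np.round(cc,4),round(r,4),'z med',np.median(q[:,2]).round(4))
sel('knob',390,430,235,275,.108,.13)
sel('lid',370,445,215,295,.075,.09)
sel('meter',195,225,250,280,.162,.19)
sel('small',207,225,222,244,.08,.2)
sel('green',207,240,292,320,.08,.2)
hsv=cv2.cvtColor(p,cv2.COLOR_RGB2HSV)
sel('mat',255,335,230,305,-.01,.012,(hsv[...,1]>0))
g=cv2.cvtColor(p,cv2.COLOR_RGB2LAB)[235:300,262:330].astype(float)
sel('bowl',200,260,155,210,.035,.06)
sel('board',120,240,240,310,.11,.15)
sel('block',200,240,250,295,.034,.054)
for (u,v) in [(264,267),(328,267),(296,236),(296,299),(296,267)]: print(u,v,X[v,u].round(4))
P=np.load('scene0.npz')['p'][190:370,380:600,::-1]; T=p[200:330,120:250,::-1]
im=np.hstack([cv2.resize(P,(440,360)),cv2.resize(T,(360,360))]); cv2.imwrite('pics/crop1.png',im)
# cross-check scene: meter top and knob
p,X,ok=cloud('scene','scene0.npz')
sel('knobS',215,245,190,220,.108,.13); sel('meterS',455,480,238,262,.165,.19)
E
```

```text
knob 109 mean [ 0.5395 -0.2823  0.117 ] circ [ 0.54   -0.2833] 0.0141 z med 0.1176
lid 2078 mean [ 0.5386 -0.2825  0.0813] circ [ 0.5397 -0.2837] 0.0664 z med 0.0814
meter 100 mean [0.4826 0.1888 0.1726] circ [0.4833 0.19  ] 0.0124 z med 0.173
small 65 mean [0.5662 0.1845 0.1069] circ [0.5656 0.1851] 0.0074 z med 0.1112
green 163 mean [0.3938 0.1537 0.1476] circ [0.3949 0.1568] 0.0125 z med 0.1632
mat 5977 mean [ 0.5031 -0.004   0.0016] circ [ 0.5051 -0.0032] 0.1429 z med 0.0017
bowl 317 mean [0.725  0.1796 0.0419] circ [0.7175 0.1738] 0.0552 z med 0.0422
board 531 mean [0.4803 0.287  0.1229] circ [0.4358 0.2662] 0.1284 z med 0.1237
block 410 mean [0.4795 0.1839 0.0432] circ [0.483  0.1899] 0.0411 z med 0.0433
264 267 [0.5    0.0753 0.0038]
328 267 [ 0.5051 -0.0915  0.002 ]
296 236 [ 0.5845 -0.0051  0.0049]
296 299 [ 0.4197 -0.0109 -0.0011]
296 267 [ 0.5025 -0.008   0.0029]
knobS 131 mean [ 0.5445 -0.2811  0.1155] circ [ 0.5427 -0.2821] 0.0153 z med 0.1165
meterS 169 mean [0.4885 0.1907 0.1718] circ [0.4859 0.1889] 0.0139 z med 0.1729
```

View pics/crop1.png

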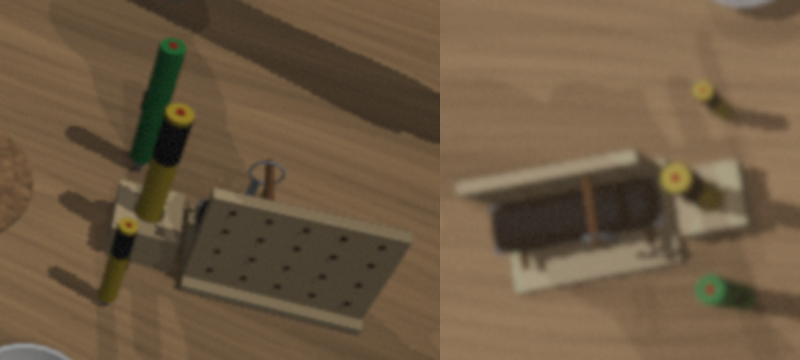

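Confirmed: the large yellow meter stands in the block, grip point near (0.484, 0.190). The smaller yellow and the green one stand free. The lid knob is at (0.540, -0.283) with its top at 0.117 (expected 0.118), and the mat centre is near (0.502, -0.007). Swing towards the pot.

```bash
cat > go.py <<'E'
import sys,numpy as np
from workcell import manip
from scipy.spatial.transform import Rotation as R
o=manip.get_obs(); M=R.from_quat(o['ee_rot']).as_matrix(); p=o['position']
print('t',o['clock'].__round__(2),'p',p.round(4),'yaw',np.degrees(np.arctan2(M[1,0],M[0,0])).round(2),'down',M[:,1].round(3),'f',o['ft_force'].round(2),'w',round(o['grip_width'],3))
if len(sys.argv)>3:
    t=np.array(list(map(float,sys.argv[1:4])))
    yaw=np.radians(float(sys.argv[4])); c,s=np.cos(yaw),np.sin(yaw)
    G=np.array([[c,0,-s],[s,0,c],[0,-1,0]]).T.T
    G=np.column_stack([[c,s,0],[0,0,-1],np.cross([c,s,0],[0,0,-1])])
    print('offset',(M.T@(t-p)/.2).round(3),'turn',(R.from_matrix(M.T@G).as_rotvec()/np.radians(45)).round(3))
E
R='{"offset":[[-0.15,-0.1,-0.94],[-0.15,-0.1,-0.94],[-0.15,-0.1,-0.94],[-0.15,-0.1,-0.94],[-0.15,-0.1,-0.94]],"turn":[[0,0.4,0],[0,0.4,0],[0,0.4,0],[0,0.4,0],[0,0.4,0]]}'
python3 -m pendant '{"offset":[[-0.15,-0.1,-0.94],[-0.15,-0.1,-0.94],[-0.15,-0.1,-0.94],[-0.15,-0.1,-0.94],[-0.15,-0.1,-0.94]],"turn":[[0,0.4,0],[0,0.4,0],[0,0.4,0],[0,0.4,0],[0,0.4,0]]}'
python3 go.py 0.54 -0.283 0.25 -27.7
```

```text
clock: 0.72
position: [0.3646, 0.5058, 0.2502]
ee_rot: [0.631, 0.319, -0.32, -0.631]
ft_force: [-1.2, 0.5, -0.4]
grip_width: 0.998
t 0.72 p [0.3646 0.5058 0.2502] yaw 53.71 down [-0.001 -0.002 -1.   ] f [-1.15  0.54 -0.39] w 0.998
offset [-2.66   0.006 -3.041] turn [ 0.002  1.809 -0.002]
```

```bash
python3 -m pendant '{"offset":[[-0.15,0,-0.94],[-0.15,0,-0.94],[-0.15,0,-0.94],[-0.15,0,-0.94],[-0.15,0,-0.94]],"turn":[[0,0.4,0],[0,0.4,0],[0,0.4,0],[0,0.4,0],[0,0.4,0]]}'
python3 -m pendant '{"offset":[[-0.15,0,-0.94],[-0.15,0,-0.94],[-0.15,0,-0.94],[-0.15,0,-0.94],[-0.15,0,-0.94]],"turn":[[0,0.4,0],[0,0.4,0],[0,0.4,0],[0,0.4,0],[0,0.4,0]]}' >/dev/null
python3 -m pendant '{"offset":[[-0.15,0,-0.94],[-0.15,0,-0.94],[-0.15,0,-0.94],[-0.15,0,-0.94],[-0.15,0,-0.94]],"turn":[[0,0.4,0],[0,0.4,0],[0,0.4,0],[0,0.4,0],[0,0.4,0]]}' >/dev/null
python3 -m pendant '{"offset":[[-0.15,0,-0.94],[-0.15,0,-0.94],[-0.15,0,-0.94],[-0.15,0,-0.94],[-0.15,0,-0.94]],"turn":[[0,0.4,0],[0,0.4,0],[0,0.4,0],[0,0.4,0],[0,0.4,0]]}' >/dev/null
python3 go.py 0.54 -0.283 0.20 -27.7
```

```text
clock: 1.35
position: [0.497, 0.372, 0.2499]
ee_rot: [0.673, 0.217, -0.218, -0.673]
ft_force: [0.1, 0.8, 0.1]
grip_width: 1.005
t 3.23 p [ 0.5829 -0.1646  0.2488] yaw -17.49 down [-0.004  0.003 -1.   ] f [0.5  0.33 0.21] w 1.0
offset [-0.025  0.243 -0.629] turn [-0.001  0.227 -0.006]
```

```bash
python3 -m pendant '{"offset":[[-0.02,0.15,-0.63],[-0.02,0.24,-0.63],[-0.02,0.24,-0.63],[-0.02,0.24,-0.63],[-0.02,0.24,-0.63]],"turn":[[0,0.23,0],[0,0.23,0],[0,0.23,0],[0,0.23,0],[0,0.23,0]]}' 60 60
cat > wrist.py <<'E'
import numpy as np,cv2,sys
from workcell import manip
from scipy.spatial.transform import Rotation as R
def wrist(name):
    o=manip.get_obs(); p,d=manip.camera('wrist'); cv2.imwrite(f'pics/{name}.png',p[...,::-1])
    m=manip.camera_model('wrist'); K=m['intrinsics']; T=m['tool_from_camera']
    v,u=np.mgrid[:480,:640]; x=(u-K[0,2])/K[0,0]; y=(v-K[1,2])/K[1,1]; r=np.hypot(x,y)+1e-9
    s=np.tan(np.minimum(r,1.45))/r
    c=np.stack([x*s*d,y*s*d,d],-1)
    X=(c@T[:3,:3].T+T[:3,3])@R.from_quat(o['ee_rot']).as_matrix().T+o['position']
    return p,X,(d>0)&(r<1.45)
E
python3 - <<'E'
from wrist import *
p,X,ok=wrist('w1')
for zl,zh,rad,nm in((.108,.13,.04,'knob'),(.077,.09,.09,'lid')):
    m=ok&(X[...,2]>zl)&(X[...,2]<zh)&(np.hypot(X[...,0]-.54,X[...,1]+.283)<rad)
    q=X[m]; print(nm,len(q),np.median(q[:,2]) if len(q) else 0,cv2.minEnclosingCircle(q[:,:2].astype(np.float32)))
E
python3 go.py 0.54 -0.283 0.087 -27.7
```

```text
clock: 3.85
position: [0.5429, -0.2806, 0.2011]
ee_rot: [-0.686, 0.17, -0.167, 0.688]
ft_force: [0.5, -0.3, -0.6]
grip_width: 0.599
knob 1475 0.11764649963423945 ((0.5409757494926453, -0.28336861729621887), 0.014211760833859444)
lid 21842 0.08178243449459878 ((0.540959358215332, -0.28352490067481995), 0.06635292619466782)
t 3.9 p [ 0.5427 -0.281   0.2011] yaw -27.62 down [-0.003  0.003 -1.   ] f [ 0.39 -0.06 -0.36] w 0.6
offset [-0.005  0.571 -0.016] turn [-0.002  0.002 -0.005]
```

View pics/w1.png

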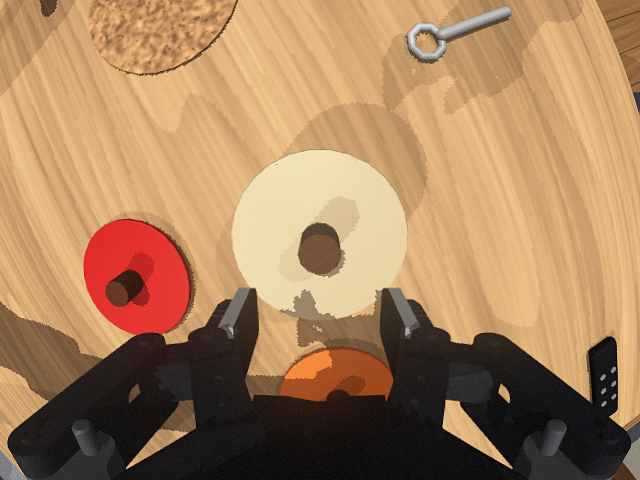

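The wrist view shows the beige lid centred near (320,235) with its knob at (320,248), between the fingers' lines. It measures (0.541, -0.2835) with radius 66 mm, which agrees with the other cameras. Descend and grip.

```bash
python3 -m pendant '{"offset":[[0,0.15,-0.015],[0,0.3,-0.015],[0,0.42,-0.015],[0,0.52,-0.015],[0,0.57,-0.015],[0,0.57,-0.015],[0,0.57,-0.015]],"turn":[[0,0,0],[0,0,0],[0,0,0],[0,0,0],[0,0,0],[0,0,0],[0,0,0]]}'
python3 go.py 0.541 -0.2835 0.087 -27.7
python3 -m pendant '{"offset":[[0,0,0],[0,0,0],[0,0,0],[0,0,0],[0,0,0],[0,0,0],[0,0,0],[0,0,0]],"turn":[[0,0,0],[0,0,0],[0,0,0],[0,0,0],[0,0,0],[0,0,0],[0,0,0],[0,0,0]]}' 0 60
python3 go.py
```

```text
clock: 4.78
position: [0.5414, -0.2836, 0.088]
ee_rot: [-0.686, 0.17, -0.168, 0.687]
ft_force: [0.5, -0.1, -0.3]
grip_width: 0.6
t 4.78 p [ 0.5414 -0.2836  0.088 ] yaw -27.62 down [-0.002  0.003 -1.   ] f [ 0.49 -0.09 -0.26] w 0.6
offset [-0.002  0.005 -0.   ] turn [-0.002  0.002 -0.004]
clock: 5.78
position: [0.542, -0.2839, 0.0891]
ee_rot: [-0.686, 0.169, -0.168, 0.687]
ft_force: [-1.2, -0.1, 6.1]
grip_width: 0.307
t 5.78 p [ 0.542  -0.2839  0.0891] yaw -27.62 down [-0.     0.002 -1.   ] f [-1.23 -0.07  6.13] w 0.307
```

```bash
python3 -m pendant '{"offset":[[0,-0.05,0],[0,-0.12,0],[0,-0.22,0],[0,-0.32,0],[0,-0.4,0],[0,-0.4,0],[0,-0.4,0]],"turn":[[0,0,0],[0,0,0],[0,0,0],[0,0,0],[0,0,0],[0,0,0],[0,0,0]]}'
python3 go.py 0.503 -0.0075 0.165 -27.7
```

```text
clock: 6.65
position: [0.5417, -0.2838, 0.1685]
ee_rot: [-0.686, 0.169, -0.168, 0.688]
ft_force: [-0.0, 0.8, -4.4]
grip_width: 0.31
t 6.65 p [ 0.5417 -0.2838  0.1685] yaw -27.61 down [-0.001  0.003 -1.   ] f [-0.02  0.81 -4.36] w 0.31
offset [-0.812  0.022  1.134] turn [-0.003  0.002 -0.003]
```

```bash
python3 - <<'E'
from wrist import *
p,X,ok=wrist('w2')
# mat centre: cork colour segmentation among z<.012
hsv=cv2.cvtColor(p,cv2.COLOR_RGB2HSV)
m=ok&(X[...,2]>.0028)&(X[...,2]<.009)&(np.hypot(X[...,0]-.503,X[...,1]+.0075)<.11)
q=X[m]; print(len(q),cv2.minEnclosingCircle(q[:,:2].astype(np.float32)), q.mean(0))
E
```

```text
6354 ((0.4940943121910095, -0.019354671239852905), 0.08232748508453369) [ 0.48145495 -0.04481731  0.00387835]
```

View pics/w2.png

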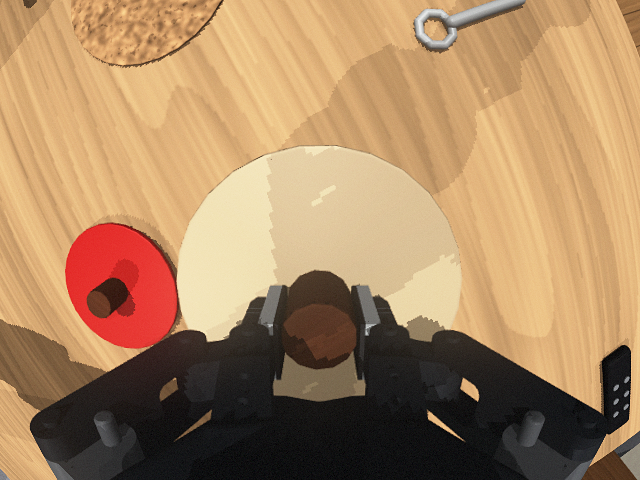

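The lid is held level by its knob (320,330), with the mat at upper left (145,15). Carry it over.

```bash
python3 -m pendant '{"offset":[[-0.06,0,0.08],[-0.16,0,0.22],[-0.28,0,0.39],[-0.4,0,0.56],[-0.52,0,0.73],[-0.6,0,0.85],[-0.65,0,0.92],[-0.65,0,0.92]],"turn":[[0,0,0],[0,0,0],[0,0,0],[0,0,0],[0,0,0],[0,0,0],[0,0,0],[0,0,0]]}'
python3 go.py 0.503 -0.0075 0.0241 -27.7
python3 - <<'E'
from workcell import manip
import cv2,numpy as np
p,d=manip.camera('top'); np.savez('top1.npz',p=p,d=d); cv2.imwrite('pics/top1.png',cv2.resize(p[180:330,220:460,::-1],(720,450)))
E
```

```text
clock: 7.7
position: [0.5113, -0.0591, 0.1684]
ee_rot: [-0.686, 0.169, -0.167, 0.688]
ft_force: [0.3, -0.1, -4.1]
grip_width: 0.305
t 7.7 p [ 0.5113 -0.0591  0.1684] yaw -27.47 down [-0.003  0.003 -1.   ] f [ 0.25 -0.11 -4.08] w 0.305
offset [-0.153  0.722  0.209] turn [-0.002  0.005 -0.005]
```

View pics/top1.png

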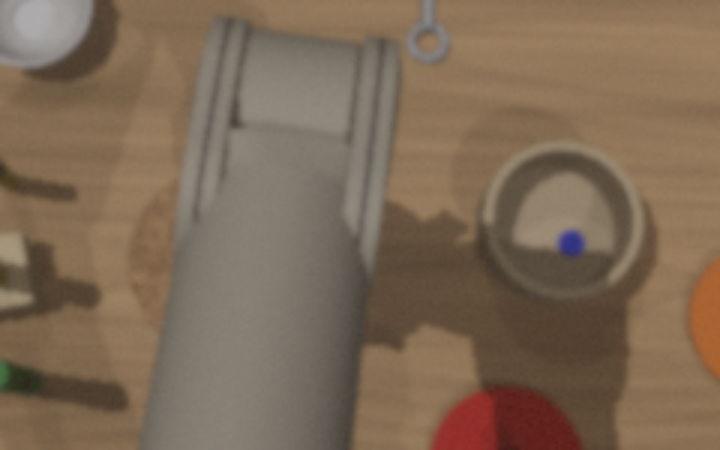

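The pot is open, still in place, and its dot is at crop (571,243), i.e. full-image (410.3, 261). Lower the lid onto the mat.

```bash
python3 -m pendant '{"offset":[[-0.05,0,0.07],[-0.11,0,0.15],[-0.155,0.05,0.21],[-0.155,0.2,0.21],[-0.155,0.36,0.21],[-0.155,0.49,0.21],[-0.155,0.58,0.21],[-0.155,0.63,0.21],[-0.155,0.65,0.21],[-0.155,0.65,0.21]],"turn":[[0,0,0],[0,0,0],[0,0,0],[0,0,0],[0,0,0],[0,0,0],[0,0,0],[0,0,0],[0,0,0],[0,0,0]]}'
python3 go.py 0.503 -0.0075 0.0241 -27.7
python3 -m pendant '{"offset":[[0,0.02,0],[0,0.04,0],[0,0.055,0],[0,0.065,0],[0,0.07,0],[0,0.07,0]],"turn":[[0,0,0],[0,0,0],[0,0,0],[0,0,0],[0,0,0],[0,0,0]]}'
python3 go.py 0.503 -0.0075 0.0241 -27.7
```

```text
clock: 9.0
position: [0.5033, -0.0087, 0.0389]
ee_rot: [-0.686, 0.169, -0.168, 0.687]
ft_force: [0.6, -0.2, -3.1]
grip_width: 0.312
t 9.0 p [ 0.5033 -0.0087  0.0389] yaw -27.58 down [-0.002  0.003 -1.   ] f [ 0.6  -0.22 -3.14] w 0.312
offset [-0.004  0.074  0.005] turn [-0.002  0.003 -0.004]
clock: 9.75
position: [0.5033, -0.0087, 0.0248]
ee_rot: [-0.686, 0.169, -0.168, 0.687]
ft_force: [-0.6, -0.4, -3.8]
grip_width: 0.313
t 9.75 p [ 0.5033 -0.0087  0.0248] yaw -27.58 down [-0.002  0.003 -1.   ] f [-0.56 -0.4  -3.81] w 0.313
offset [-0.004  0.004  0.005] turn [-0.002  0.003 -0.004]
```

Not touching yet (force still -3.8 N), so lower by small steps.

```bash
python3 -m pendant '{"offset":[[0,0.008,0],[0,0.015,0],[0,0.015,0]],"turn":[[0,0,0],[0,0,0],[0,0,0]]}'
```

```text
clock: 10.12
position: [0.5035, -0.0086, 0.0239]
ee_rot: [-0.685, 0.17, -0.168, 0.688]
ft_force: [-14.1, 0.4, 32.0]
grip_width: 0.307
```

Contact made. Release, then rise.

```bash
python3 -m pendant '{"offset":[[0,0,0],[0,-0.005,0],[0,-0.005,0],[0,-0.005,0],[0,-0.005,0],[0,-0.005,0]],"turn":[[0,0,0],[0,0,0],[0,0,0],[0,0,0],[0,0,0],[0,0,0]]}' 60
python3 -m pendant '{"offset":[[0,-0.1,0],[0,-0.3,0],[0,-0.55,0],[0,-0.8,0],[0,-1,0],[0,-1,0],[0,-1,0]],"turn":[[0,0,0],[0,0,0],[0,0,0],[0,0,0],[0,0,0],[0,0,0],[0,0,0]]}'
python3 - <<'E'
from wrist import *
p,X,ok=wrist('w3')
for zl,zh,rad,nm in((.045,.065,.05,'knob'),(.011,.03,.12,'lid')):
    m=ok&(X[...,2]>zl)&(X[...,2]<zh)&(np.hypot(X[...,0]-.503,X[...,1]+.0075)<rad)
    q=X[m]; print(nm,len(q),np.median(q[:,2]) if len(q) else 0,cv2.minEnclosingCircle(q[:,:2].astype(np.float32)))
    A=np.c_[q[:,:2],np.ones(len(q))]; print('tilt',np.linalg.lstsq(A,q[:,2],rcond=None)[0])
E
python3 go.py 0.484 0.190 0.224 21.5
```

```text
clock: 10.88
position: [0.5035, -0.0087, 0.0249]
ee_rot: [-0.685, 0.17, -0.168, 0.688]
ft_force: [0.7, -0.6, 0.0]
grip_width: 0.6
clock: 11.75
position: [0.5035, -0.0094, 0.2241]
ee_rot: [-0.686, 0.17, -0.167, 0.688]
ft_force: [-0.9, 0.5, 0.4]
grip_width: 0.6
knob 797 0.052665621107740285 ((0.503347635269165, -0.008767226710915565), 0.014354031533002853)
tilt [-0.02109295 -0.04539427  0.06272983]
lid 13197 0.016785265821277512 ((0.5034570693969727, -0.008807907812297344), 0.06619405746459961)
tilt [ 0.00111061 -0.00040586  0.01624839]
t 11.8 p [ 0.5033 -0.0095  0.2237] yaw -27.6 down [-0.004  0.004 -1.   ] f [ 0.69  1.24 -0.5 ] w 0.601
offset [-0.547  0.003  0.839] turn [-0.005 -1.091 -0.006]
```

View pics/w3.png

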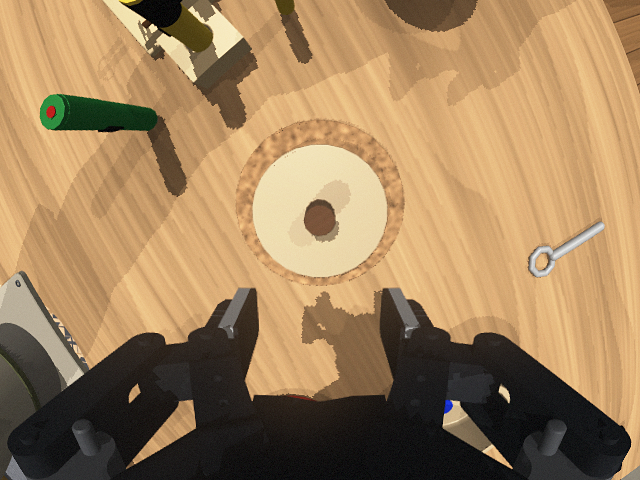

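The lid lies flat at (320,210), inside the mat with margin; its disc top measures 0.0168 against 0.017 expected. Now above the meter.

```bash
python3 -m pendant '{"offset":[[-0.13,-0.05,0.2],[-0.27,-0.05,0.42],[-0.41,-0.05,0.63],[-0.545,-0.05,0.84],[-0.545,-0.05,0.84],[-0.545,-0.05,0.84],[-0.545,-0.05,0.84]],"turn":[[0,-0.2,0],[0,-0.4,0],[0,-0.6,0],[0,-0.8,0],[0,-1,0],[0,-1,0],[0,-1,0]]}'
python3 - <<'E'
from wrist import *
p,X,ok=wrist('w4')
m=ok&(X[...,2]>.167)&(X[...,2]<.18)&(np.hypot(X[...,0]-.484,X[...,1]-.19)<.04)
q=X[m]; print(len(q),np.median(q[:,2]) if len(q) else 0,cv2.minEnclosingCircle(q[:,:2].astype(np.float32)))
for h in (.16,.14,.12,.1,.08,.06):
    m=ok&(abs(X[...,2]-h)<.006)&(np.hypot(X[...,0]-.484,X[...,1]-.19)<.025); q=X[m]
    if len(q)>20: print(h,len(q),q.mean(0).round(4),q.min(0).round(4),q.max(0).round(4))
E
python3 go.py 0.484 0.190 0.13 18
```

```text
clock: 12.68
position: [0.4845, 0.1889, 0.2339]
ee_rot: [-0.698, -0.104, 0.107, 0.701]
ft_force: [-0.4, -0.0, 0.2]
grip_width: 0.599
1383 0.17383585661721085 ((0.484531432390213, 0.1905677616596222), 0.012467295862734318)
0.16 163 [0.4816 0.2001 0.1602] [0.4722 0.1911 0.1541] [0.4943 0.2031 0.166 ]
0.14 134 [0.4815 0.2003 0.1402] [0.4722 0.1901 0.134 ] [0.4942 0.2029 0.1459]
0.12 74 [0.4814 0.2002 0.121 ] [0.4723 0.1924 0.1141] [0.4943 0.2026 0.126 ]
0.1 100 [0.4802 0.1991 0.1001] [0.4714 0.1868 0.0946] [0.4954 0.2024 0.1059]
0.08 56 [0.4837 0.2006 0.0799] [0.4755 0.1957 0.0741] [0.495  0.2023 0.0859]
0.06 50 [0.4821 0.1995 0.0599] [0.4723 0.1927 0.054 ] [0.495 0.202 0.065]
t 12.72 p [0.4846 0.189  0.2341] yaw 17.15 down [-0.005  0.003 -1.   ] f [ 0.47 -0.14 -0.92] w 0.6
offset [0.    0.52  0.003] turn [-0.006 -0.019 -0.004]
```

View pics/w4.png

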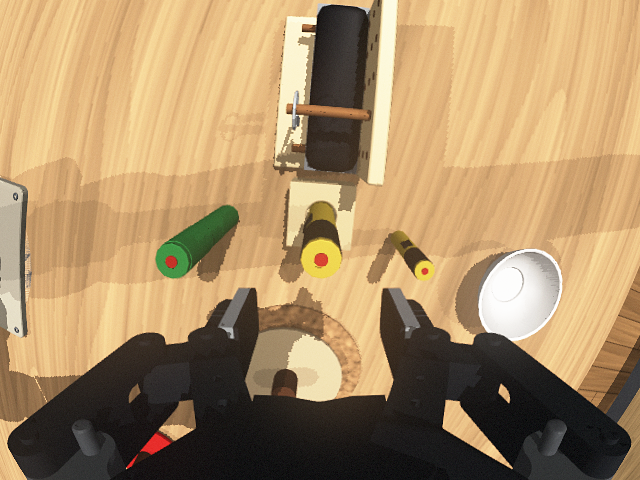

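The wrist view shows the big yellow meter at (320,258), midway between the fingers and vertical, with the green (170,262) and small yellow (424,270) outside. Descend and grip.

```bash
python3 -m pendant '{"offset":[[0,0.15,0.008],[0,0.3,0.008],[0,0.42,0.008],[0,0.5,0.008],[0,0.525,0.008],[0,0.525,0.008],[0,0.525,0.008]],"turn":[[-0.006,0,-0.004],[-0.006,0,-0.004],[-0.006,0,-0.004],[-0.006,0,-0.004],[-0.006,0,-0.004],[-0.006,0,-0.004],[-0.006,0,-0.004]]}'
python3 -m pendant '{"offset":[[0,0,0],[0,0,0],[0,0,0],[0,0,0],[0,0,0],[0,0,0],[0,0,0],[0,0,0]],"turn":[[0,0,0],[0,0,0],[0,0,0],[0,0,0],[0,0,0],[0,0,0],[0,0,0],[0,0,0]]}' 0 70
python3 go.py
python3 -m pendant '{"offset":[[0,-0.05,0],[0,-0.15,0],[0,-0.27,0],[0,-0.4,0],[0,-0.5,0],[0,-0.55,0],[0,-0.55,0],[0,-0.55,0]],"turn":[[0,0,0],[0,0,0],[0,0,0],[0,0,0],[0,0,0],[0,0,0],[0,0,0],[0,0,0]]}'
python3 - <<'E'
from h import *
p,d=manip.camera('top'); np.savez('top2.npz',p=p,d=d)
q,X,ok=cloud('top','top1.npz')
b=(q[...,2].astype(int)-q[...,0]>40)&(q[...,2].astype(int)-q[...,1]>40); b[:240]=0;b[280:]=0;b[:,:385]=0;b[:,440:]=0
v,u=np.nonzero(b&ok); print(len(u),u.mean(),v.mean(),X[v,u].mean(0),np.median(X[v,u],0))
m=ok&(X[...,2]>.068)&(X[...,2]<.085); m[:, :370]=0; m[:,450:]=0; m[:210]=0;m[300:]=0
c=X[m]; print('rim',len(c),cv2.minEnclosingCircle(c[:,:2].astype(np.float32)))
E
python3 go.py
```

```text
clock: 13.6
position: [0.4842, 0.1911, 0.1299]
ee_rot: [-0.699, -0.106, 0.105, 0.699]
ft_force: [-0.4, -0.6, 0.1]
grip_width: 0.599
clock: 14.6
position: [0.4847, 0.1913, 0.1307]
ee_rot: [-0.699, -0.106, 0.105, 0.7]
ft_force: [-0.7, -0.3, 6.5]
grip_width: 0.267
t 14.6 p [0.4847 0.1913 0.1307] yaw 17.13 down [ 0.002  0.001 -1.   ] f [-0.75 -0.34  6.53] w 0.267
clock: 15.6
position: [0.484, 0.191, 0.2398]
ee_rot: [-0.699, -0.106, 0.105, 0.699]
ft_force: [-1.0, 0.0, -1.0]
grip_width: 0.262
45 410.06666666666666 260.55555555555554 [ 0.52752084 -0.30505442  0.0078041 ] [ 0.52730109 -0.30493747  0.00759948]
rim 533 ((0.5387420654296875, -0.28456535935401917), 0.06636788696050644)
t 15.65 p [0.484  0.191  0.2398] yaw 17.13 down [ 0.001  0.    -1.   ] f [-0.7  -1.2  -1.81] w 0.263
```

The dot measures (0.5275, -0.305, 0.0078), height as expected, and 23 mm off the rim centre (22 expected). Carry the meter over.

```bash
python3 go.py 0.505 0.02 0.24 0
python3 -m pendant '{"offset":[[-0.02,0,-0.1],[-0.06,0,-0.25],[-0.1,0,-0.45],[-0.13,0,-0.65],[-0.15,0,-0.8],[-0.15,0,-0.85],[-0.15,0,-0.85]],"turn":[[0,0.05,0],[0,0.12,0],[0,0.2,0],[0,0.29,0],[0,0.36,0],[0,0.38,0],[0,0.38,0]]}'
python3 go.py 0.5285 -0.16 0.24 -18
```

```text
t 15.65 p [0.484  0.191  0.2398] yaw 17.13 down [ 0.001  0.    -1.   ] f [-0.7  -1.2  -1.81] w 0.263
offset [-0.152 -0.001 -0.848] turn [-0.     0.381  0.001]
clock: 16.52
position: [0.5055, 0.0195, 0.2397]
ee_rot: [-0.707, -0.0, -0.0, 0.707]
ft_force: [-0.4, 1.4, -1.4]
grip_width: 0.262
t 16.52 p [0.5055 0.0195 0.2397] yaw -0.01 down [ 0.001  0.001 -1.   ] f [-0.38  1.42 -1.39] w 0.262
offset [ 0.115 -0.002 -0.897] turn [-0.001  0.4    0.001]
```

```bash
python3 -m pendant '{"offset":[[0.01,0,-0.1],[0.03,0,-0.25],[0.06,0,-0.45],[0.08,0,-0.65],[0.11,0,-0.83],[0.115,0,-0.9],[0.115,0,-0.9]],"turn":[[0,0.05,0],[0,0.12,0],[0,0.2,0],[0,0.29,0],[0,0.36,0],[0,0.4,0],[0,0.4,0]]}'
python3 - <<'E'
from wrist import *
p,X,ok=wrist('w5')
g=p.astype(int); b=ok&(g[...,2]-g[...,0]>40)&(g[...,2]-g[...,1]>25)&(X[...,2]<.02)
v,u=np.nonzero(b); print(len(u),u.mean() if len(u) else 0,v.mean() if len(u) else 0,X[v,u].mean(0) if len(u) else 0)
E
python3 go.py 0.5285 -0.304 0.24 -28
```

```text
clock: 17.4
position: [0.5281, -0.162, 0.2395]
ee_rot: [-0.698, 0.112, -0.112, 0.698]
ft_force: [0.4, 0.7, -0.9]
grip_width: 0.264
634 636.968454258675 283.7334384858044 [ 1.34651912 -0.71988926 -0.36943592]
t 17.45 p [ 0.5283 -0.1606  0.2394] yaw -18.03 down [ 0.     0.001 -1.   ] f [ 0.23 -0.07 -0.78] w 0.264
offset [ 0.223 -0.003 -0.682] turn [-0.001  0.222  0.   ]
```

View pics/w5.png

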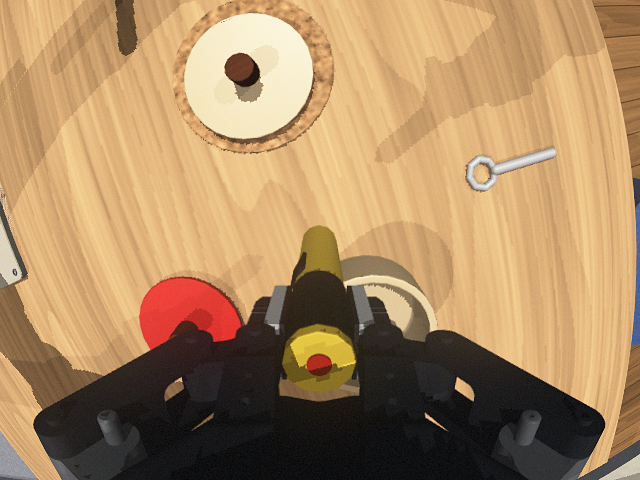

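The meter is held by its band, with its barrel straight along the image's vertical at (320,235–360); the dot is hidden behind the gripper. Go above the dot and check with the scene camera.

```bash
python3 -m pendant '{"offset":[[0.03,0,-0.1],[0.08,0,-0.25],[0.15,0,-0.45],[0.2,0,-0.6],[0.22,0,-0.68],[0.22,0,-0.68],[0.22,0,-0.68]],"turn":[[0,0.03,0],[0,0.08,0],[0,0.14,0],[0,0.2,0],[0,0.22,0],[0,0.22,0],[0,0.22,0]]}'
python3 - <<'E'
from h import *
p,d=manip.camera('scene'); np.savez('scene1.npz',p=p,d=d)
cv2.imwrite('pics/s1.png',cv2.resize(p[90:280,120:360,::-1],(720,570)))
p,X,ok=cloud('scene','scene1.npz'); o=manip.get_obs()['position']
print(o)
g=p.astype(int); y=ok&(np.minimum(g[...,0],g[...,1])-g[...,2]>30)&(np.hypot(X[...,0]-o[0],X[...,1]-o[1])<.03)
for h in (.135,.15,.165,.18,.195,.21):
    q=X[y&(abs(X[...,2]-h)<.008)]
    if len(q)>5: print(h,len(q),q.mean(0).round(4))
E
python3 go.py 0.5285 -0.304 0.1347 -28
```

```text
clock: 18.32
position: [0.5286, -0.3019, 0.2392]
ee_rot: [-0.686, 0.17, -0.17, 0.687]
ft_force: [-0.2, 0.8, -1.1]
grip_width: 0.266
[ 0.52870948 -0.30178844  0.23928078]
0.135 48 [ 0.534  -0.2963  0.1377]
0.15 72 [ 0.535  -0.2964  0.1499]
0.165 74 [ 0.5342 -0.2957  0.1649]
0.18 71 [ 0.5343 -0.2955  0.1797]
0.195 77 [ 0.5354 -0.2955  0.1951]
0.21 77 [ 0.5352 -0.296   0.2097]
t 18.38 p [ 0.5287 -0.3018  0.2393] yaw -27.77 down [ 0.     0.002 -1.   ] f [ 0.4  -0.11 -0.31] w 0.261
offset [ 0.004  0.523 -0.011] turn [-0.002  0.005 -0.   ]
```

View pics/s1.png

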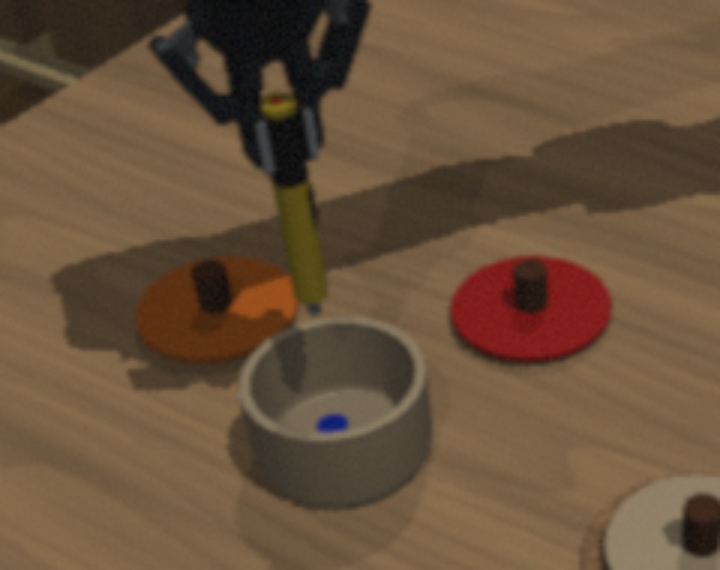

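The meter is upright above the open pot, dot at crop (332,425). Cross-check the dot from the scene camera, and start down.

```bash
python3 - <<'E'
from h import *
p,X,ok=cloud('scene','scene1.npz'); g=p.astype(int)
b=ok&(g[...,2]-g[...,0]>40)&(g[...,2]-g[...,1]>40); b[:220]=0;b[245:]=0;b[:,:215]=0;b[:,250:]=0
v,u=np.nonzero(b); print(len(u),u.mean(),v.mean(),X[v,u].mean(0))
E
python3 -m pendant '{"offset":[[0,0.05,-0.011],[0,0.12,-0.011],[0,0.22,-0.011],[0,0.32,-0.011],[0,0.41,-0.011],[0,0.47,-0.011],[0,0.5,-0.011],[0,0.515,-0.011],[0,0.515,-0.011]],"turn":[[0,0,0],[0,0,0],[0,0,0],[0,0,0],[0,0,0],[0,0,0],[0,0,0],[0,0,0],[0,0,0]]}'
python3 go.py 0.5285 -0.304 0.1237 -28
```

```text
45 230.53333333333333 230.6888888888889 [ 0.52755046 -0.30439812  0.0073816 ]
clock: 19.5
position: [0.5279, -0.3037, 0.1366]
ee_rot: [-0.686, 0.17, -0.17, 0.687]
ft_force: [0.8, 0.4, -0.3]
grip_width: 0.26
t 19.5 p [ 0.5279 -0.3037  0.1366] yaw -27.78 down [ 0.001  0.001 -1.   ] f [ 0.8   0.41 -0.26] w 0.26
offset [0.003 0.064 0.   ] turn [-0.002  0.005  0.   ]
```

Both cameras put the dot at (0.5275, -0.3045), under 1 mm from the TCP. Press slowly.

```bash
python3 -m pendant '{"offset":[[0,0.008,0.004],[0,0.016,0.004],[0,0.024,0.004],[0,0.032,0.004],[0,0.032,0.004]],"turn":[[0,0,0],[0,0,0],[0,0,0],[0,0,0],[0,0,0]]}'
python3 -m pendant '{"offset":[[0,0.006,0],[0,0.012,0],[0,0.018,0],[0,0.018,0],[0,0.018,0]],"turn":[[0,0,0],[0,0,0],[0,0,0],[0,0,0],[0,0,0]]}'
python3 -m pendant '{"offset":[[0,0.005,0],[0,0.01,0],[0,0.015,0],[0,0.015,0],[0,0.015,0]],"turn":[[0,0,0],[0,0,0],[0,0,0],[0,0,0],[0,0,0]]}'
python3 go.py 0.5285 -0.304 0.1237 -28
```

```text
clock: 20.12
position: [0.5283, -0.303, 0.1301]
ee_rot: [-0.686, 0.17, -0.17, 0.687]
ft_force: [0.2, -0.5, -0.3]
grip_width: 0.263
clock: 20.75
position: [0.5283, -0.303, 0.1266]
ee_rot: [-0.686, 0.17, -0.17, 0.687]
ft_force: [-0.5, 0.5, 2.0]
grip_width: 0.263
clock: 21.38
position: [0.5283, -0.303, 0.1236]
ee_rot: [-0.686, 0.169, -0.17, 0.687]
ft_force: [0.3, 1.1, 2.3]
grip_width: 0.263
t 21.38 p [ 0.5283 -0.303   0.1236] yaw -27.78 down [ 0.001  0.001 -1.   ] f [0.34 1.05 2.29] w 0.263
offset [ 0.003 -0.    -0.004] turn [-0.002  0.005  0.   ]
```

```bash
python3 - <<'E'
from h import *
f=[]
for i in range(8):
    p,d=manip.camera('scene'); o=manip.get_obs(); f.append(o['ft_force'])
print(np.mean(f,0),np.std(f,0),o['position'],o['clock'])
np.savez('scene2.npz',p=p,d=d); cv2.imwrite('pics/s2.png',cv2.resize(p[100:340,120:420,::-1],(750,600)))
p,X,ok=cloud('scene','scene2.npz'); g=p.astype(int)
y=ok&(np.minimum(g[...,0],g[...,1])-g[...,2]>30)&(np.hypot(X[...,0]-.528,X[...,1]+.303)<.03)
for h in (.035,.05,.065,.08,.095):
    q=X[y&(abs(X[...,2]-h)<.008)]
    if len(q)>5: print(h,len(q),q.mean(0).round(4))
m=ok&(X[...,2]>.012)&(X[...,2]<.025)&(np.hypot(X[...,0]-.5035,X[...,1]+.009)<.09)
q=X[m]; print('lid',len(q),cv2.minEnclosingCircle(q[:,:2].astype(np.float32)))
m=ok&(X[...,2]>.068)&(X[...,2]<.082)&(np.hypot(X[...,0]-.54,X[...,1]+.2835)<.075)&(np.hypot(X[...,0]-.54,X[...,1]+.2835)>.05)
q=X[m]; print('rim',len(q),cv2.minEnclosingCircle(q[:,:2].astype(np.float32)))
E
```

```text
[-0.5307897   0.38806092  1.76066824] [0.57249239 0.42347751 0.45296749] [ 0.52831556 -0.30304591  0.12361778] 21.775
0.035 58 [ 0.5343 -0.2962  0.0352]
0.05 55 [ 0.5344 -0.2966  0.0503]
0.065 60 [ 0.534  -0.2964  0.0652]
0.08 58 [ 0.5349 -0.297   0.0797]
0.095 56 [ 0.5345 -0.2962  0.0953]
lid 2309 ((0.5042632222175598, -0.008298578672111034), 0.06746980547904968)
rim 622 ((0.5414714813232422, -0.28417152166366577), 0.06703311204910278)
```

View pics/s2.png

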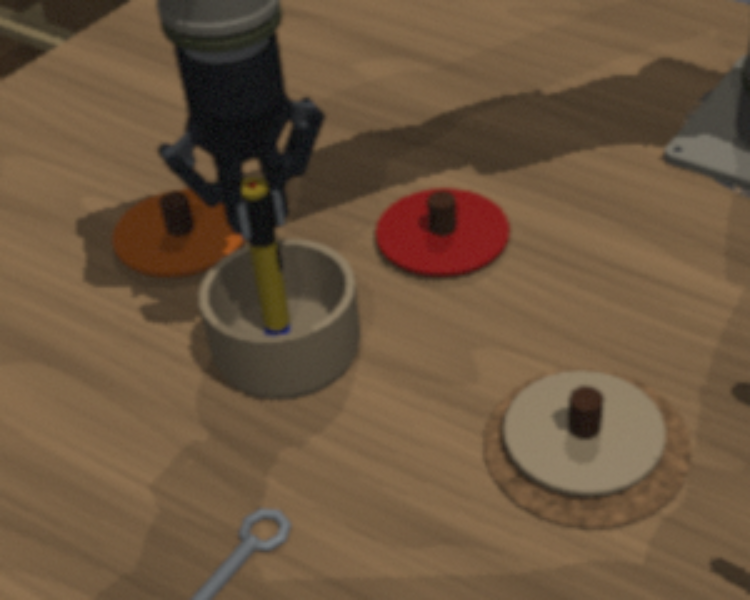

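The meter stands upright on the dot at crop (277,328), the lid is flat on the mat at (585,430), and the pot hasn't moved. The push is about 2.8 N once the held weight of about 1 N is added back, which means roughly half stroke. Hand in.

```bash
python3 -c "
from workcell import manip
print(manip.hand_in())"; python3 go.py
```

```text
the job is handed in; nothing more can be done
None
the job is handed in; nothing more can be done
```

I've handed the job in at about 22 s on the robot's clock, with the meter pressed lightly on the blue dot and still held. `hand_in()` gives no verdict, so these are my last checks before it:

- **Lid:** it sits flat on the cork mat, let go, about 2 mm from my estimate of the mat centre. Its disc top measured 16.8 mm against 17 mm expected. It touched down with a 32 N push for a moment before release, harder than I meant, but it was not dropped.
- **Meter:** I took the large yellow one from its socket and left the green and the smaller yellow ones alone. It is upright, about 2 mm from the dot as two cameras measured it.
- **Press:** the force is about 2.8 N after adding back the meter's weight, with reading noise of about 0.5 N. By height, the tip is about 7 mm of its 14 mm in.
- **Pot:** its rim is within 2 mm of its start.
- **Bowl and opener:** I never went near them, but I did not re-measure where they are.

No check failed. The largest disagreement between cameras was about 3 mm, on where the knob and meter were at the start.

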